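Lock off the roller press before freeing a jammed die

TASK

A die has jammed in the roller press, so make the press safe to work on: turn the red isolator handle fully to off and swing its steel lockout hasp fully out so that it stands up ready for the padlock. Then prove the press dead at the start switch: pull the black knob out to its detent, then push it fully back in. Never pull the knob while the isolator is on, and do not move or knock over the bottle, jar, glue stick or tin standing about.

Things in the scene. Friction and masses are not known exactly. Their poses are not given: they have to be found in the camera images.
- isolator: Grey isolator enclosure screwed to the table, 170 mm (its x) by 160 mm (its y) by 76 mm high to the lid; origin at the centre of its underside, z up. The worker's side is its -x side. A yellow square escutcheon, 112 mm square and 12 mm thick, sits on the lid round the handle's axis. A green mark on the lid (on its +x side) shows ON, a white mark (on its +y side) shows OFF. It may stand left or right of the start switch and is yawed up to 0.45 rad.
- isolator_axis (a point): Point on the isolator's lid where the vertical turning axis of the handle meets it (22 mm towards -x and 32 mm towards -y from the enclosure's centre, 76 mm above the table); its frame is that of the enclosure.
- handle (a joint): Angle of the isolator handle: about 0 = ON (handle points along the enclosure's +x), pi/2 = 1.571 = OFF, against a stop (handle points along the enclosure's +y). It grows anticlockwise seen from above. It stays where it is left; turning takes about 0.2 N m.
- handle_grip (a point): Middle of the red lever handle, where to pinch it from above: 56 mm out from the turning axis, 36 mm above the lid. Frame: x along the lever away from the axis, y across it, z up. The lever is a bar 28 mm wide, reaching 76 mm from the axis, from 22 to 48 mm above the lid, free space below it beyond the escutcheon.
- hasp (a joint): Swing of the hasp: 0 = folded flat in the lever's slot, pi/2 = 1.571 = fully out, standing straight up, against a stop. It stays where it is left; swinging takes about 0.12 N m. A tail on the hasp must enter a slot in the escutcheon, so it can swing only when the handle is within about 4 degrees of OFF, and once out it holds the handle at OFF.
- hasp_hinge (a point): Point on the handle on the hasp's horizontal hinge: 36 mm out from the turning axis, 36 mm above the lid. Frame as for the handle: the hasp turns about its y axis, the free end rising from +x to +z.
- hasp_grip (a point): Middle of the thumb end of the steel hasp leaf, 64 mm from the hinge (100 mm from the turning axis while folded, 36 mm above the lid). The leaf is 10 mm thick (its y) and 20 mm high (its z); its free end is 15 mm beyond this point, and while folded it stands 39 mm clear of the lever's end, so it can be pinched from above across its thickness, and it can pivot between the pads as it is swung up. Frame: x along the leaf to its free end, y across its thickness.
- starter: Start switch: grey desk housing screwed to the table, 124 mm (its x) by 98 mm (its y), its face sloping down by 20 degrees (0.349 rad) towards the worker (its -x); the face's centre is 5 mm towards -x from the origin and 75 mm above the table. Origin at the centre of its underside, z up; yawed up to 0.45 rad.
- knob (a joint): Travel of the pull knob square to the sloping face: 0 = fully in, 0.020 m = fully out. A sprung detent in mid-travel holds it at either end; it takes about 5 N, along the knob's axis, to pass it either way, and it then snaps to the end.
- knob_grip (a point): Centre of the black round knob head, on its axis, 38 mm above the sloping face while in. Frame: z is the outward pull direction (20 degrees from vertical, leaning to the worker), x and y across. The head is 42 mm in diameter and 26 mm tall, from 24 to 50 mm above the face while in; under it a 22 mm stem stands in a 38 mm boss, 14 mm tall.
- starch: Bystander: standing white plastic bottle with orange cap, 66 mm diameter, 205 mm tall, about 0.45 kg, close to the far left corner of the isolator (its +x, +y corner); origin at the centre of its underside.
- jar: Bystander: standing amber glass jar with a steel lid, 72 mm diameter, 105 mm tall, about 0.4 kg; origin at the centre of its underside.
- gluestick: Bystander: standing glue stick, white with green cap, 34 mm diameter, 115 mm tall, 50 g, to the right of the isolator (its -y side); origin at the centre of its underside.
- tin: Bystander: round metal tin with a blue lid, standing flat, 86 mm diameter, 52 mm tall, 0.25 kg; origin at the centre of its underside.
Not all that is in view belongs to the job. Leave any brown, pink or purple look-alike of the starter alone.

How it is judged:
On the way, in this order (a step that is already met when the one before it is completed fails the run):
1. the isolator handle is turned to off (value of joint handle above 1.46 rad and value of joint hasp below 0.2 rad), for 0.2 s.
2. with the handle at off, the hasp is swung fully out (value of joint handle above 1.46 rad and value of joint hasp above 1.25 rad), for 0.2 s.
3. with the isolator locked off, the start knob is pulled out to its detent (all of step 2 and value of joint knob above 0.017 m), for 0.2 s.
At the end, for the whole second after the job is handed in: The handle is at off (over 1.46 of 1.571 rad), the hasp stands out (over 1.25 of 1.571 rad), the knob is back in (within 3 mm), and bottle, jar, glue stick and tin are within 20 mm of where they were and upright (within 0.2 rad) (all of step 2 and value of joint knob below 0.003 m and distance of each of starch, jar, gluestick, tin from where it was at the start of the episode below 0.02 m and angle between each of starch, jar, gluestick, tin's own z axis and vertical below 0.2 rad); the robot touches nothing.
It fails at once if the start knob is pulled (over 8 mm) while the isolator is not off (value of joint knob above 0.008 m and value of joint handle below 1.4 rad).
It fails at once if a bystander is knocked over or pushed away (angle between any of starch, jar, gluestick, tin's own z axis and vertical above 0.5 rad or distance of any of starch, jar, gluestick, tin from where it was at the start of the episode above 0.03 m).
It also fails if it takes over 62 s, if anything falls off the work surface, if the arm or the gripper's body presses on something with over 40 N, if the wrist force passes 120 N, or if a joint passes its speed limit or range.

ROBOT

A 7-joint arm with a two-finger parallel gripper is mounted at the origin on the work surface. World frame = base frame: x ahead of the robot, y to its left, z up, the work surface at z = 0. Lengths are in m, angles in rad, forces in N, time in s.
With the tool pointing down it reaches from about 0.425 to 0.975 m from the base axis. Payload 16.7 kg.
Tool frame: the origin (TCP) lies between the finger pads; the fingertips stand 17 mm ahead of it and the grasp point (between the pads) lies 2 mm behind it; z points along the fingers, y is the line along which they close (so a half turn about z gives the same grasp; the last joint's range is limited). The gripper opens to 85 mm and grips with 20 to 120 N. Pads are 22 mm wide; open, the fingers measure 114 mm over their backs; the gripper's body (76 mm by 85 mm) begins 54 mm behind the grasp point. The pads swing forward as they close: fully open they stand 13 mm farther back than shut.
Start: joints at [1.103, 0.426, 0.074, 1.606, -0.034, 1.111, -0.067], TCP at [0.211, -0.641, 0.22] pointing down, gripper open.
Joint ranges: [-2.85, 2.85], [-0.5, 2.14], [-1.23, 1.37], [0.21, 2.46], [-1.02, 4.16], [0.16, 2.05], [-2.73, 2.73]. Speed limits (rad/s): [1.89, 1.89, 2.39, 2.39, 3.01, 3.01, 3.01].

INTERFACE

Orientations are given as a 3x3 rotation matrix whose columns are the frame's x, y, z axes.
In Python, from bench import robot gives the robot as it stands.
- The arm moves only by the tool carry_out, never from a script. Its arguments are lists of equal length, an entry for each row: "slide": the shift along the world's x, y, z in cm, a list of three; "delta_rot": the turn, a rotation vector about the world's x, y, z in rad, a list of three; "claw": the opening, from 0 (shut) to 1 (fully open). A call has 1 to 12 rows; each row is the pose to reach, as a shift and turn from the pose commanded when the call began; what a row does not reach only later rows make up. A row lasts 1/10 s, in which the tool goes at most 50 mm and 8.59 degrees, less where a joint would pass 70% of its speed; a pose out of reach is approached as far as the arm can. A call with a gripper value outside its range is refused whole. The fingers move at their own pace and stop on an object; "force" is the grip in N (left out, the last holds). Time passes only in rows, so rows that repeat a pose let the fingers close. It gives the time, the measured TCP pose, the force, the opening and the grip force at its end, in the units of the state.
- robot.sense(): the state, without advancing time (a new reading comes with each control period).
- robot.get_image(name): name is "scene" or "side" or "wrist"; returns a dict with "pixels" (400x640x3 uint8, red, green, blue), "camera_matrix" (3x3 intrinsics, pixels), "world_to_cam" (4x4, takes a point from world to camera coordinates); the wrist camera has in their place "mount" (4x4, takes a point from camera to tool coordinates, whose origin is the TCP and whose axes are the flange's). Camera axes: x right, y up, looking along -z (the intrinsics and any distortion apply to the point x, -y, -z); pixel columns grow to the right and rows downward; lengths in m; the calibration is good to about 2 mm. A picture is of the moment at which its call begins: read the wrist's pose just before it. There is no depth.
- robot.hand_in(): hands the job in; it is judged then, once.
Trained networks look in a picture, given as the dict that the camera call returned (one of the last four; its "shot" number tells which), for a name from the list of things; names that differ only in an ending like _2 or _b are one class to them, and where a whole thing is asked for, a point or a joint stands for the part that bears it (a point fixed in the world has none). Each returns a list of dicts, best first, with "score" (0 to 1); they miss things now and then, are a little off and sometimes report something else, mostly with a low value. They report only what shows in the picture. A call takes as long as a camera call. They do not tell look-alikes from the thing itself.
- robot.cut_out(picture, query): "pixels" (400x640 bool, what is visible of it) and "box" ([left, top, right, bottom] in pixels, round what is visible of it).
The state is a dict: "clock": time; "joint_positions": joint angles; "qd": joint speeds; "effort": joint torques, N m; "position": TCP position; "tool_rot": TCP orientation; "ft_force": force on the tool from outside, world axes, zero at the start; "torque": the same for the moment, N m; "width": finger opening in m; "gripper_force": force on a finger pad.
Only numpy, scipy, OpenCV 4.12 (cv2) and the standard library are available. Lean on these libraries where they do the work, as an engineer would, in place of code of your own. Each camera call takes 0.05 s, during which the arm holds its last target. There are 200 camera calls.

## Working session

There is one attempt and no reset: what is moved stays moved. The work goes in short steps, Python scripts to look and compute and a tool call to move; the robot and the scene stay as the last step left them, time stands still between calls to the robot, and variables do not carry over. Pictures are saved under pics/ and viewed, at most 10 in all, crops included, and the job is handed in when it is done.

Besides the shell and the picture viewer there is one more tool, called after ">>>" by a JSON object that holds its "api" and its "payload". carry_out: Moves the arm, as the interface text tells. Its arguments: {"type":"object","properties":{"slide":{"type":"array"},"delta_rot":{"type":"array"},"claw":{"type":"array"},"force":{"type":"number"}},"required":["slide","delta_rot","claw"]}

```bash
mkdir -p pics
python3 - <<'E'
from bench import robot
import cv2,numpy as np
s=robot.sense();print({k:np.round(v,3).tolist() for k,v in s.items()})
for n in["scene","side"]:
    p=robot.get_image(n);cv2.imwrite(f"pics/{n}0.png",p["pixels"][:,:,::-1])
    print(n,np.round(p["camera_matrix"],1).tolist(),np.round(p["world_to_cam"],3).tolist(),[k for k in p])
    for q in["isolator","handle","handle_grip","hasp","starter","knob","starch","jar","gluestick","tin"]:
        print(q,[(round(d["score"],2),np.round(d["box"]).tolist(),int(d["pixels"].sum())) for d in robot.cut_out(p,q)][:3])
E
```

```text
{'clock': 0.0, 'joint_positions': [1.103, 0.427, 0.074, 1.607, -0.034, 1.111, -0.067], 'qd': [0.001, -0.0, 0.001, 0.001, -0.0, 0.002, -0.0], 'effort': [-0.002, -94.987, 3.759, -46.353, 0.019, 0.01, -0.0], 'position': [0.211, -0.641, 0.219], 'tool_rot': [[0.95, 0.312, -0.0], [0.312, -0.95, 0.001], [-0.0, -0.001, -1.0]], 'ft_force': [0.593, 0.1, 0.134], 'torque': [0.008, -0.018, 0.007], 'gripper_force': 0.0, 'width': 0.085}
scene [[456.7, 0.0, 315.0], [0.0, 456.7, 208.0], [0.0, 0.0, 1.0]] [[-0.764, 0.645, 0.015, 0.34], [-0.467, -0.57, 0.676, 0.199], [0.444, 0.509, 0.737, -1.736], [0.0, 0.0, 0.0, 1.0]] ['pixels', 'camera_matrix', 'world_to_cam', 'shot']
isolator [(0.68, [228.0, 149.0, 297.0, 219.0], 2407)]
handle [(0.75, [238.0, 155.0, 263.0, 178.0], 325)]
handle_grip [(0.64, [236.0, 154.0, 267.0, 179.0], 357)]
hasp []
starter [(0.75, [334.0, 230.0, 379.0, 282.0], 1697), (0.7, [383.0, 193.0, 429.0, 246.0], 1439), (0.68, [326.0, 285.0, 377.0, 345.0], 2041)]
knob [(0.73, [407.0, 193.0, 421.0, 209.0], 150), (0.58, [347.0, 285.0, 367.0, 305.0], 221), (0.58, [196.0, 180.0, 208.0, 197.0], 139
[... 512 characters left out ...]
cam', 'shot']
isolator [(0.85, [297.0, 117.0, 361.0, 177.0], 2595)]
handle [(0.96, [297.0, 115.0, 338.0, 132.0], 461)]
handle_grip []
hasp [(0.65, [298.0, 122.0, 320.0, 131.0], 117)]
starter [(0.83, [290.0, 227.0, 343.0, 279.0], 1857), (0.72, [364.0, 308.0, 424.0, 368.0], 2494), (0.64, [236.0, 266.0, 290.0, 318.0], 2102)]
knob [(0.73, [401.0, 235.0, 421.0, 253.0], 201), (0.69, [322.0, 230.0, 334.0, 247.0], 156), (0.57, [264.0, 266.0, 281.0, 284.0], 241)]
starch [(0.95, [289.0, 138.0, 308.0, 192.0], 881)]
jar [(0.9, [238.0, 162.0, 262.0, 198.0], 685)]
gluestick [(0.7, [298.0, 108.0, 308.0, 126.0], 148)]
tin [(0.95, [354.0, 183.0, 382.0, 216.0], 700), (0.72, [299.0, 116.0, 337.0, 136.0], 431)]
```

View pics/scene0.png

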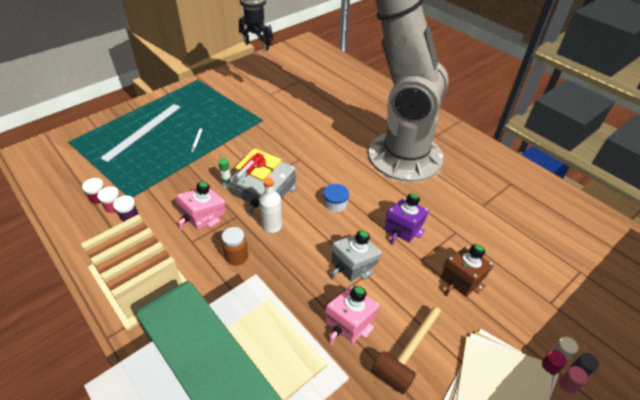

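View pics/side0.png

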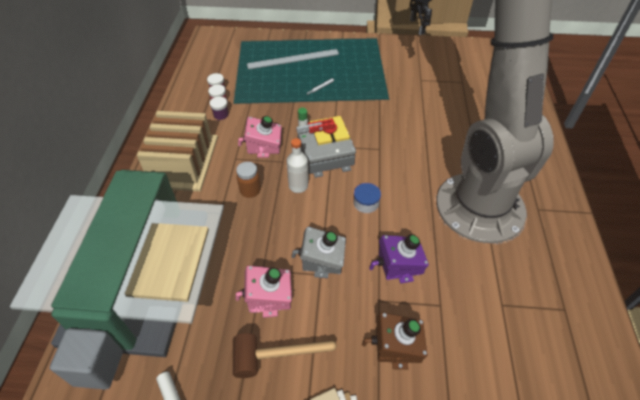

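The scene picture shows the grey isolator at about (262,180), with the bottle at (270,207), the glue stick at (224,170), the jar at (234,246) and the tin at (335,197). The grey starter is at (356,257), and the pink, purple and brown ones are decoys. The side picture shows the isolator at (325,145) and the starter at (323,250).

```bash
cat > h.py <<'E'
import numpy as np,cv2
from bench import robot
from scipy.optimize import least_squares
def cam(p,s=None):
    if "world_to_cam" in p: W=np.array(p["world_to_cam"])
    else:
        T=np.eye(4);T[:3,:3]=s["tool_rot"];T[:3,3]=s["position"];W=np.linalg.inv(T@np.array(p["mount"]))
    return np.array(p["camera_matrix"]),W
def proj(c,X):
    K,W=c;X=np.atleast_2d(X);v=(X@W[:3,:3].T+W[:3,3])*[1,-1,-1];u=v@K.T;return u[:,:2]/u[:,2:]
def ray(c,uv):
    K,W=c;d=np.linalg.solve(K,[uv[0],uv[1],1])*[1,-1,-1];R=W[:3,:3];return -R.T@W[:3,3],R.T@d
def onz(c,uv,z):
    o,d=ray(c,uv);return o+d*(z-o[2])/d[2]
def tri(cs,uvs,x0=(.5,0,.1)):
    return least_squares(lambda X:np.concatenate([proj(c,X)[0]-u for c,u in zip(cs,uvs)]),x0)
def cen(m): y,x=np.nonzero(m);return np.array([x.mean(),y.mean()])
E
python3 - <<'E'
from h import *
a=robot.get_image("scene");b=robot.get_image("side");C=[cam(a),cam(b)]
near={"starter":[(356,257),(323,250)],"knob":[(362,238),(328,238)]}
for q in["isolator","handle","starter","knob","starch","jar","gluestick","tin"]:
    uv=[]
    for i,p in enumerate([a,b]):
        r=[cen(d["pixels"]) for d in robot.cut_out(p,q)]
        if not r: break
        u=min(r,key=lambda u:np.hypot(*(u-near[q][i]))) if q in near else r[0]; uv.append(u)
    if len(uv)<2: print(q,"missed");continue
    t=tri(C,uv);print(q,np.round(uv,0).tolist(),np.round(t.x,3),round(t.cost,2))
E
```

```text
isolator [[261.0, 177.0], [326.0, 145.0]] [ 0.513 -0.212  0.036] 1.24
handle [[251.0, 164.0], [319.0, 126.0]] [ 0.541 -0.22   0.109] 0.01
starter [[354.0, 256.0], [321.0, 252.0]] [0.496 0.24  0.039] 0.0
knob [[361.0, 237.0], [329.0, 239.0]] [0.473 0.237 0.107] 0.0
starch [[270.0, 207.0], [297.0, 168.0]] [ 0.597 -0.041  0.088] 0.0
jar [[234.0, 246.0], [321.0, 252.0]] [ 0.515 -0.458 -0.798] 729.49
gluestick [[224.0, 171.0], [302.0, 117.0]] [ 0.61  -0.292  0.075] 4.06
tin [[335.0, 196.0], [366.0, 197.0]] [0.369 0.014 0.029] 0.14
```

>>> {"api": "carry_out", "payload": {"slide": [[0, 3, 4], [2, 7, 8], [4, 11, 12], [7, 15, 16], [10, 19, 18], [13, 23, 18], [16, 27, 18], [19, 31, 18], [22, 35, 18], [25, 39, 18], [26, 42, 18], [26, 42, 18]], "delta_rot": [[0, 0, 0], [0, 0, 0], [0, 0, 0], [0, 0, 0], [0, 0, 0], [0, 0, 0], [0, 0, 0], [0, 0, 0], [0, 0, 0], [0, 0, 0], [0, 0, 0], [0, 0, 0]], "claw": [1, 1, 1, 1, 1, 1, 1, 1, 1, 1, 1, 1]}}

```text
clock: 3.2
position: [0.4731, -0.216, 0.3997]
tool_rot: [[0.948, 0.318, 0.001], [0.318, -0.948, 0.001], [0.001, -0.001, -1.0]]
ft_force: [-0.0, 0.9, 0.8]
width: 0.0854
gripper_force: 0.0
```

Run:
```python
from h import *
s=robot.sense();print(s["clock"],np.round(s["position"],3),np.round(s["tool_rot"],3).tolist(),np.round(s["joint_positions"],2))
p=robot.get_image("wrist");print(np.round(p["mount"],3).tolist(),np.round(p["camera_matrix"],1).tolist())
cv2.imwrite("pics/w1.png",p["pixels"][:,:,::-1])
c=cam(p,s)
for q in["isolator","handle","hasp","starch","gluestick"]:
    for d in robot.cut_out(p,q)[:2]: print(q,round(d["score"],2),d["box"],cen(d["pixels"]).round())
```

```text
3.2 [ 0.473 -0.216  0.4  ] [[0.948, 0.318, 0.001], [0.318, -0.948, 0.001], [0.001, -0.001, -1.0]] [ 0.56  0.07 -0.27  1.68  0.02  1.4  -0.96]
[[-0.0, 0.945, 0.327, 0.085], [1.0, -0.0, 0.001, -0.0], [0.001, 0.327, -0.945, -0.155], [0.0, 0.0, 0.0, 1.0]] [[302.4, 0.0, 322.2], [0.0, 302.4, 205.0], [0.0, 0.0, 1.0]]
isolator 0.79 [261.2, 37.3, 376.6, 182.7] [321. 119.]
handle 0.92 [321.1, 52.7, 357.0, 157.6] [341. 118.]
handle 0.33 [180.6, 0.0, 267.4, 63.5] [226.  29.]
hasp 0.81 [338.1, 51.6, 341.7, 132.2] [340.  90.]
starch 0.97 [183.0, 0.0, 267.0, 66.2] [226.  29.]
gluestick 0.89 [383.5, 74.5, 418.5, 102.6] [401.  87.]
```

View pics/w1.png

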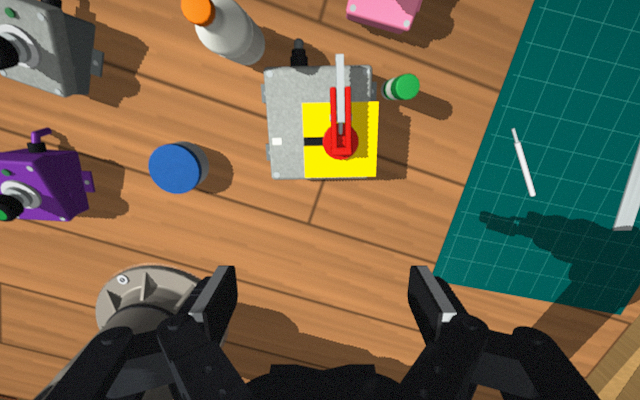

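The isolator is centred at about (320,120) in the wrist view. The yellow escutcheon runs from (303,101) to (378,178), the axis is near (341,140), the hasp tip is at (340,55), the glue stick at (402,87) and the bottle at (225,28). I'll fit the escutcheon corners next.

```bash
cat >> h.py <<'E'
def iso(p,c):
    hsv=cv2.cvtColor(p["pixels"],cv2.COLOR_RGB2HSV);m=cv2.inRange(hsv,(23,150,110),(35,255,255))
    n,l,st,_=cv2.connectedComponentsWithStats(m)
    k=1+np.argmax(st[1:,4]);m=(l==k).astype(np.uint8)
    pts=cv2.convexHull(np.argwhere(m)[:,::-1].astype(np.int32).reshape(-1,1,2))
    G=np.array([onz(c,u+0.0,.088)[:2] for u in pts[:,0].astype(float)],np.float32)
    (ctr,wh,ang)=cv2.minAreaRect(G);return np.array(ctr),wh,np.radians(ang)
E
python3 - <<'E'
from h import *
s=robot.sense();p=robot.get_image("wrist");c=cam(p,s)
ctr,wh,a=iso(p,c);print("axis",ctr,wh,"yaw",a,a-np.pi/2)
for u in[(340,132),(340,55)]: print(u,onz(c,u,.112))
d=[x for x in robot.cut_out(p,"hasp")][0]["pixels"];y,x=np.nonzero(d)
G=np.array([onz(c,(i,j),.120)[:2] for i,j in zip(x,y)]);print("hasp dir",cv2.fitLine(G.astype(np.float32),cv2.DIST_L2,0,.01,.01).ravel())
for q,z in(("starch",0),("gluestick",.115)):
  d=robot.cut_out(p,q)[0];print(q,onz(c,cen(d["pixels"]),z),[onz(c,(d["box"][i],d["box"][j]),z)[:2].round(3) for i in(0,2) for j in (1,3)])
E
```

```text
axis [ 0.50687283 -0.23283449] (0.11301268637180328, 0.11229339241981506) yaw 0.34342877060900884 -1.2273675561858877
(340, 132) [ 0.51787975 -0.23299135  0.112     ]
(340, 55) [ 0.61170242 -0.20039267  0.112     ]
hasp dir [ 0.9345769   0.35576108  0.57392347 -0.20695873]
starch [ 0.60591753 -0.00672379  0.        ] [array([0.618, 0.076]), array([0.53 , 0.062]), array([ 0.662, -0.059]), array([ 0.577, -0.08 ])]
gluestick [ 0.60360795 -0.28471425  0.115     ] [array([ 0.613, -0.255]), array([ 0.576, -0.269]), array([ 0.628, -0.3  ]), array([ 0.591, -0.316])]
```

>>> {"api": "carry_out", "payload": {"slide": [[2, 0, -3], [5, 0, -7], [8, 0.5, -11], [8.9, 0.7, -15], [8.9, 0.7, -18], [8.9, 0.7, -20], [8.9, 0.7, -20], [8.9, 0.7, -20]], "delta_rot": [[0, 0, 0.01], [0, 0, 0.02], [0, 0, 0.02], [0, 0, 0.02], [0, 0, 0.02], [0, 0, 0.02], [0, 0, 0.02], [0, 0, 0.02]], "claw": [1, 0.8, 0.6, 0.6, 0.6, 0.6, 0.6, 0.6]}}

```text
clock: 4.5
position: [0.56, -0.2146, 0.2001]
tool_rot: [[0.944, 0.331, 0.0], [0.331, -0.944, 0.0], [0.0, -0.0, -1.0]]
ft_force: [0.0, -0.9, 0.7]
width: 0.0514
gripper_force: 0.0
```

Run:
```python
from h import *
s=robot.sense();print(s["clock"],np.round(s["position"],4),np.round(s["tool_rot"],3).tolist(),s["width"])
p=robot.get_image("wrist");c=cam(p,s)
cv2.imwrite("pics/w2.png",p["pixels"][:,:,::-1])
try: print("axis",iso(p,c))
except Exception as e: print(e)
```

```text
4.5 [ 0.56   -0.2146  0.2001] [[0.944, 0.331, 0.0], [0.331, -0.944, 0.0], [0.0, -0.0, -1.0]] 0.05136552946762925
axis (array([ 0.50871164, -0.23329133]), (0.11602979898452759, 0.11030028015375137), np.float64(0.3376810364758589))
```

View pics/w2.png

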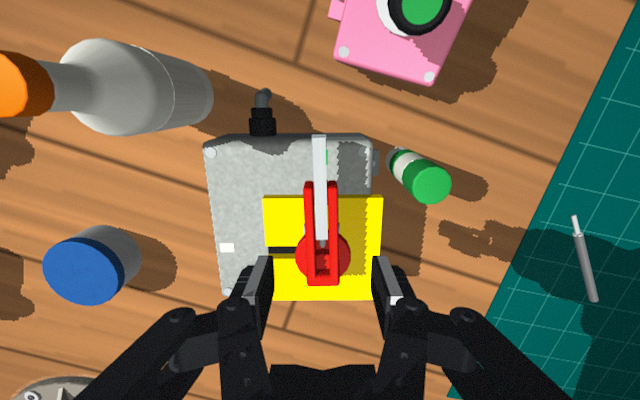

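The lever is centred between the fingers at column 321, and the glue stick at (420,175) is clear of the right finger. I'll go down and grip.

>>> {"api": "carry_out", "payload": {"slide": [[0, 0, -3], [0, 0, -6], [0, 0, -8.2], [0, 0, -8.2], [0, 0, -8.2], [0, 0, -8.2], [0, 0, -8.2], [0, 0, -8.2]], "delta_rot": [[0, 0, 0], [0, 0, 0], [0, 0, 0], [0, 0, 0], [0, 0, 0], [0, 0, 0], [0, 0, 0], [0, 0, 0]], "claw": [0.6, 0.6, 0.6, 0.6, 0.2, 0.2, 0.2, 0.2], "force": 40}}

```text
clock: 5.35
position: [0.5604, -0.2144, 0.1186]
tool_rot: [[0.944, 0.331, 0.001], [0.331, -0.944, -0.001], [0.001, 0.001, -1.0]]
ft_force: [-0.1, -0.8, 0.3]
width: 0.0166
gripper_force: 0.0
```

Run:
```python
import numpy as np
a=np.array([.508,-.233]);g=np.array([.56,-.2142]);v=g-a;print(np.hypot(*v),np.arctan2(v[1],v[0]))
for t in np.r_[np.arange(1,12)*.14,1.58]:
    c,s=np.cos(t),np.sin(t);print(round(t,2),np.round(100*(np.array([[c,-s],[s,c]])@v-v),1).tolist())
```

```text
0.055294122653316465 0.3469168647939387
0.14 [-0.3, 0.7]
0.28 [-0.7, 1.4]
0.42 [-1.2, 2.0]
0.56 [-1.8, 2.5]
0.7 [-2.4, 2.9]
0.84 [-3.1, 3.2]
0.98 [-3.9, 3.5]
1.12 [-4.6, 3.6]
1.26 [-5.4, 3.6]
1.4 [-6.2, 3.6]
1.54 [-6.9, 3.4]
1.58 [-7.1, 3.3]
```

Run:
```python
from h import *
s=robot.sense();print(s["width"],s["gripper_force"],s["position"])
p=robot.get_image("wrist");q=robot.get_image("side")
im=p["pixels"][:,:,::-1];sd=cv2.resize(q["pixels"][90:190,260:400,::-1],(560,400),interpolation=cv2.INTER_CUBIC)
cv2.imwrite("pics/w3.png",cv2.resize(np.hstack([im[:,160:480],sd]),(800,364)))
```

```text
0.016584661137175164 0.0 [ 0.56036441 -0.21437277  0.11856323]
```

View pics/w3.png

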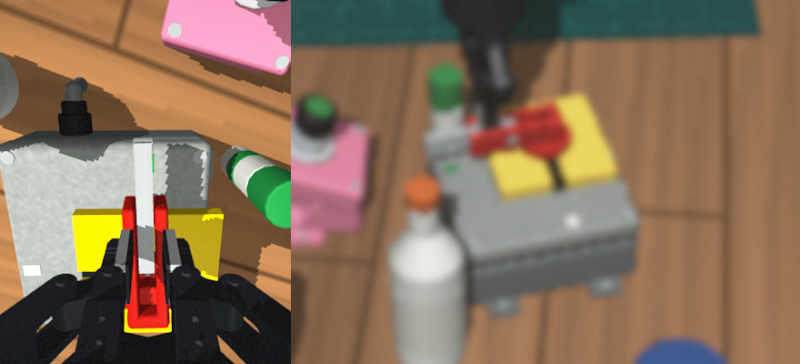

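The fingers look closed to 17 mm over the lever without any contact force, so I'll zoom in to see whether the pads are above it.

Run:
```python
from h import *
s=robot.sense()
p=robot.get_image("wrist");q=robot.get_image("scene")
im=cv2.resize(p["pixels"][200:340,250:390,::-1],(560,560),interpolation=cv2.INTER_CUBIC)
sd=cv2.resize(q["pixels"][130:210,220:254+0,::-1],(238,560),interpolation=cv2.INTER_CUBIC)
cv2.imwrite("pics/w4.png",np.hstack([im,sd]))
c=cam(p,s);T=np.eye(4);T[:3,:3]=s["tool_rot"];T[:3,3]=s["position"]
for r in(.056,.076):
  for y in(-.014,.014):
    for z in(.098,.124):
      th=.34;X=[.508+r*np.cos(th)-y*np.sin(th),-.233+r*np.sin(th)+y*np.cos(th),z];print(r,y,z,proj(c,X).round(0))
for y in(-.0083,.0083):
  for z in (0,.017):
    for x in (-.011,.011): print("pad",x,y,z,proj(c,T[:3,:3]@[x,y,z]+T[:3,3]).round(0))
```

```text
0.056 -0.014 0.098 [[346. 241.]]
0.056 -0.014 0.124 [[349. 261.]]
0.056 0.014 0.098 [[302. 241.]]
0.056 0.014 0.124 [[299. 261.]]
0.076 -0.014 0.098 [[346. 211.]]
0.076 -0.014 0.124 [[350. 228.]]
0.076 0.014 0.098 [[301. 211.]]
0.076 0.014 0.124 [[298. 228.]]
pad -0.011 -0.0083 0 [[309. 273.]]
pad 0.011 -0.0083 0 [[309. 239.]]
pad -0.011 -0.0083 0.017 [[310. 259.]]
pad 0.011 -0.0083 0.017 [[310. 227.]]
pad -0.011 0.0083 0 [[337. 273.]]
pad 0.011 0.0083 0 [[338. 239.]]
pad -0.011 0.0083 0.017 [[336. 259.]]
pad 0.011 0.0083 0.017 [[337. 227.]]
```

View pics/w4.png

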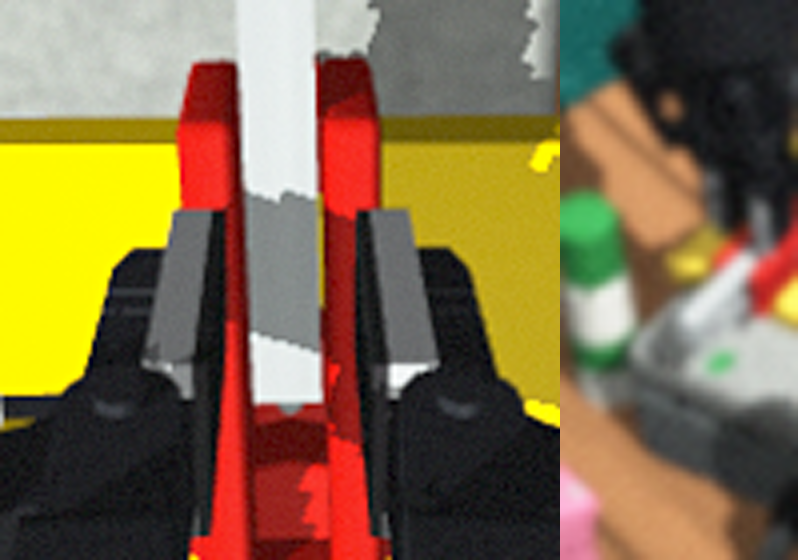

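The pads sit over the lever and hide its sides. Gap and row scaling put the tips roughly 15–25 mm farther back than stated, so they are still above the lever top. I'll reopen and go down in checked steps.

>>> {"api": "carry_out", "payload": {"slide": [[0, 0, 0], [0, 0, 0], [0, 0, 0], [0, 0, -0.5], [0, 0, -1], [0, 0, -1.3], [0, 0, -1.3]], "delta_rot": [[0, 0, 0], [0, 0, 0], [0, 0, 0], [0, 0, 0], [0, 0, 0], [0, 0, 0], [0, 0, 0]], "claw": [0.6, 0.6, 0.6, 0.6, 0.6, 0.6, 0.6]}}

```text
clock: 6.25
position: [0.5595, -0.214, 0.1037]
tool_rot: [[0.943, 0.331, -0.001], [0.331, -0.943, 0.0], [-0.001, -0.001, -1.0]]
ft_force: [-0.2, -0.6, -0.0]
width: 0.0513
gripper_force: 0.0
```

>>> {"api": "carry_out", "payload": {"slide": [[0, 0, 0], [0, 0, 0], [0, 0, 0], [0, 0, 0]], "delta_rot": [[0, 0, 0], [0, 0, 0], [0, 0, 0], [0, 0, 0]], "claw": [0.2, 0.2, 0.2, 0.2]}}

```text
clock: 6.65
position: [0.56, -0.2141, 0.1048]
tool_rot: [[0.943, 0.331, 0.0], [0.331, -0.943, -0.0], [0.0, 0.0, -1.0]]
ft_force: [-1.2, 1.3, 3.3]
width: 0.0271
gripper_force: 40.3
```

Now gripped at 27 mm and 40 N, but only near the top. I'll regrip 1 cm lower.

>>> {"api": "carry_out", "payload": {"slide": [[0, 0, 0], [0, 0, 0], [0, 0, -0.5], [0, 0, -1], [0, 0, -1]], "delta_rot": [[0, 0, 0], [0, 0, 0], [0, 0, 0], [0, 0, 0], [0, 0, 0]], "claw": [0.6, 0.6, 0.6, 0.6, 0.6]}}

```text
clock: 7.15
position: [0.5593, -0.214, 0.0935]
tool_rot: [[0.943, 0.331, -0.001], [0.331, -0.943, 0.001], [-0.001, -0.001, -1.0]]
ft_force: [-0.8, 0.4, -0.3]
width: 0.0511
gripper_force: 0.0
```

>>> {"api": "carry_out", "payload": {"slide": [[0, 0, 0], [0, 0, 0], [0, 0, 0], [0, 0, 0]], "delta_rot": [[0, 0, 0], [0, 0, 0], [0, 0, 0], [0, 0, 0]], "claw": [0.2, 0.2, 0.2, 0.2]}}

```text
clock: 7.55
position: [0.5599, -0.2143, 0.0946]
tool_rot: [[0.943, 0.331, 0.0], [0.331, -0.943, -0.0], [0.0, 0.0, -1.0]]
ft_force: [-0.5, -0.3, 0.4]
width: 0.0268
gripper_force: 40.7
```

>>> {"api": "carry_out", "payload": {"slide": [[-0.3, 0.7, 0], [-0.7, 1.4, 0], [-1.2, 2.0, 0], [-1.8, 2.5, 0], [-2.4, 2.9, 0], [-3.1, 3.2, 0], [-3.9, 3.5, 0], [-4.6, 3.6, 0], [-5.4, 3.6, 0], [-6.2, 3.6, 0], [-6.9, 3.4, 0], [-6.9, 3.4, 0]], "delta_rot": [[0, 0, 0.14], [0, 0, 0.28], [0, 0, 0.42], [0, 0, 0.56], [0, 0, 0.7], [0, 0, 0.84], [0, 0, 0.98], [0, 0, 1.12], [0, 0, 1.26], [0, 0, 1.4], [0, 0, 1.54], [0, 0, 1.54]], "claw": [0.2, 0.2, 0.2, 0.2, 0.2, 0.2, 0.2, 0.2, 0.2, 0.2, 0.2, 0.2]}}

```text
clock: 8.75
position: [0.489, -0.1793, 0.0945]
tool_rot: [[-0.307, 0.952, -0.003], [0.952, 0.307, 0.001], [0.002, -0.002, -1.0]]
ft_force: [-9.7, 8.0, 9.1]
width: 0.0269
gripper_force: 41.8
```

Run:
```python
from h import *
s=robot.sense();print({k:np.round(v,3).tolist() for k,v in s.items()})
a=np.array([.508,-.233]);v=np.array(s["position"])[:2]-a;print(np.hypot(*v),np.arctan2(v[1],v[0])-.34,np.arctan2(s["tool_rot"][1][0],s["tool_rot"][0][0])-.34)
```

```text
{'clock': 8.75, 'joint_positions': [0.765, 0.405, -0.646, 2.027, 0.331, 0.815, 0.239], 'qd': [-0.023, 0.005, 0.017, -0.011, -0.01, -0.002, -0.128], 'effort': [4.225, -72.574, -6.465, -39.396, 2.831, -2.891, 3.905], 'position': [0.489, -0.179, 0.095], 'tool_rot': [[-0.307, 0.952, -0.003], [0.952, 0.307, 0.001], [0.002, -0.002, -1.0]], 'ft_force': [-9.668, 8.047, 9.136], 'torque': [1.847, 2.175, -0.238], 'gripper_force': 41.755, 'width': 0.027}
0.056971391508909786 1.5704523494899298 1.5428587752620126
```

>>> {"api": "carry_out", "payload": {"slide": [[-0.2, -0.1, 0], [-0.2, -0.1, 0], [-0.2, -0.1, 0], [-0.2, -0.1, 0]], "delta_rot": [[0, 0, 0.05], [0, 0, 0.05], [0, 0, 0.05], [0, 0, 0.05]], "claw": [0.2, 0.2, 0.2, 0.2]}}

```text
clock: 9.15
position: [0.4873, -0.18, 0.0945]
tool_rot: [[-0.349, 0.937, -0.003], [0.937, 0.349, 0.001], [0.002, -0.003, -1.0]]
ft_force: [-13.1, 9.1, 14.4]
width: 0.0273
gripper_force: 42.8
```

>>> {"api": "carry_out", "payload": {"slide": [[0, 0, 0], [0, 0, 0], [0, 0, 2], [0, 0, 5], [0, 0, 9], [0, 0, 13], [0, 0, 13]], "delta_rot": [[0, 0, 0], [0, 0, 0], [0, 0, 0], [0, 0, 0], [0, 0, 0], [0, 0, 0], [0, 0, 0]], "claw": [0.6, 0.6, 0.6, 0.6, 0.6, 0.6, 0.6]}}

```text
clock: 9.85
position: [0.4915, -0.1817, 0.2295]
tool_rot: [[-0.349, 0.937, 0.007], [0.937, 0.349, -0.003], [-0.005, 0.005, -1.0]]
ft_force: [0.4, 0.1, -0.4]
width: 0.0512
gripper_force: 0.0
```

Run:
```python
from h import *
s=robot.sense();print(np.round(s["position"],4),np.round(s["tool_rot"],3).tolist())
p=robot.get_image("wrist");cv2.imwrite("pics/w5.png",p["pixels"][:,:,::-1])
c=cam(p,s);a=np.array([.508,-.233])
for q in("hasp","handle"):
  for d in robot.cut_out(p,q)[:1]:
    y,x=np.nonzero(d["pixels"]);G=np.array([onz(c,(i,j),.122)[:2] for i,j in zip(x,y)],np.float32)
    vx,vy,cx,cy=cv2.fitLine(G,cv2.DIST_L2,0,.01,.01).ravel();t=np.arctan2(vy,vx)%np.pi
    r=(G-a)@[np.cos(t),np.sin(t)];o=(np.array([cx,cy])-a)@[-np.sin(t),np.cos(t)];print(q,d["score"],d["box"],"ang",t,t-.34,"r",r.min(),r.max(),"offset",o)
print(iso(p,c))
```

```text
[ 0.4915 -0.1817  0.2295] [[-0.349, 0.937, 0.007], [0.937, 0.349, -0.003], [-0.005, 0.005, -1.0]]
hasp 0.63 [314.4, 124.1, 326.1, 231.5] ang 1.9116343 1.5716343 r 0.023621284089915817 0.11809960701354816 offset 0.0009812593878796613
handle 0.68 [294.0, 124.0, 344.6, 265.0] ang 1.9168794 1.5768794 r -0.014061036339950149 0.11809326717722557 offset 0.0005804564562665159
(array([ 0.50609452, -0.23137826]), (0.11238409578800201, 0.11536472290754318), np.float64(0.3425484627106831))
```

View pics/w5.png

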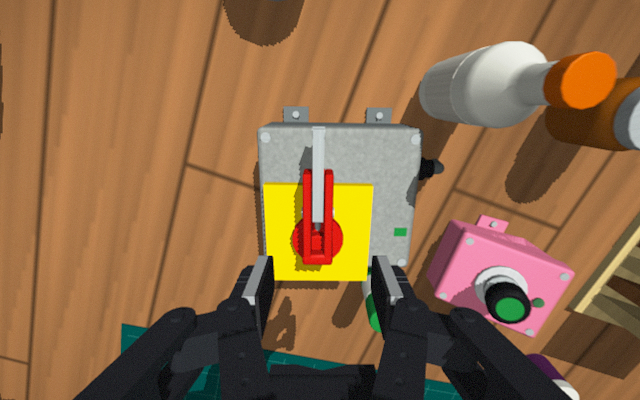

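The handle now points to OFF at 1.57 rad, with the leaf running straight up the image from (318,230) to (319,128). Next is the hasp grip.

>>> {"api": "carry_out", "payload": {"slide": [[-0.8, 2.5, 0], [-1.6, 4.3, -2], [-1.6, 4.3, -6], [-1.6, 4.3, -9], [-1.6, 4.3, -11.5], [-1.6, 4.3, -13.2], [-1.6, 4.3, -13.2], [-1.6, 4.3, -13.2]], "delta_rot": [[0, 0, 0], [0, 0, 0], [0, 0, 0], [0, 0, 0], [0, 0, 0], [0, 0, 0], [0, 0, 0], [0, 0, 0]], "claw": [0.4, 0.4, 0.4, 0.4, 0.4, 0.4, 0.4, 0.4]}}

```text
clock: 10.8
position: [0.4726, -0.1378, 0.0922]
tool_rot: [[-0.35, 0.937, -0.001], [0.937, 0.35, 0.001], [0.001, -0.001, -1.0]]
ft_force: [-0.1, -0.3, 0.1]
width: 0.034
gripper_force: 0.0
```

>>> {"api": "carry_out", "payload": {"slide": [[0, 0, 0], [0, 0, 0], [0, 0, 0], [0, 0, 0], [0, 0, 0]], "delta_rot": [[0, 0, 0], [0, 0, 0], [0, 0, 0], [0, 0, 0], [0, 0, 0]], "claw": [0, 0, 0, 0, 0], "force": 30}}

```text
clock: 11.3
position: [0.4731, -0.1383, 0.0931]
tool_rot: [[-0.349, 0.937, 0.001], [0.937, 0.349, -0.001], [-0.001, 0.0, -1.0]]
ft_force: [-2.5, 1.2, 8.0]
width: 0.0091
gripper_force: 34.3
```

Run:
```python
import numpy as np
u=np.array([-.335,.942,0])
for t in np.arange(1,13)*8:
    r=np.radians(t);print(t,np.round(6.4*(np.cos(r)-1)*u+[0,0,6.4*np.sin(r)],1).tolist())
from bench import robot
print(robot.sense()["position"])
```

```text
8 [0.0, -0.1, 0.9]
16 [0.1, -0.2, 1.8]
24 [0.2, -0.5, 2.6]
32 [0.3, -0.9, 3.4]
40 [0.5, -1.4, 4.1]
48 [0.7, -2.0, 4.8]
56 [0.9, -2.7, 5.3]
64 [1.2, -3.4, 5.8]
72 [1.5, -4.2, 6.1]
80 [1.8, -5.0, 6.3]
88 [2.1, -5.8, 6.4]
96 [2.4, -6.7, 6.4]
[ 0.47310242 -0.13833977  0.09309128]
```

Gripped the leaf at 9 mm. Now I'll swing it up.

>>> {"api": "carry_out", "payload": {"slide": [[0, -0.1, 0.9], [0.1, -0.2, 1.8], [0.2, -0.5, 2.6], [0.3, -0.9, 3.4], [0.5, -1.4, 4.1], [0.7, -2.0, 4.8], [0.9, -2.7, 5.3], [1.2, -3.4, 5.8], [1.5, -4.2, 6.1], [1.8, -5.0, 6.3], [2.1, -5.8, 6.4], [2.2, -6.1, 6.4]], "delta_rot": [[0, 0, 0], [0, 0, 0], [0, 0, 0], [0, 0, 0], [0, 0, 0], [0, 0, 0], [0, 0, 0], [0, 0, 0], [0, 0, 0], [0, 0, 0], [0, 0, 0], [0, 0, 0]], "claw": [0, 0, 0, 0, 0, 0, 0, 0, 0, 0, 0, 0]}}

```text
clock: 12.5
position: [0.4953, -0.2, 0.157]
tool_rot: [[-0.349, 0.937, 0.0], [0.937, 0.349, 0.0], [0.0, 0.0, -1.0]]
ft_force: [-6.3, 4.5, 4.1]
width: 0.009
gripper_force: 29.3
```

>>> {"api": "carry_out", "payload": {"slide": [[0.1, -0.3, 0], [0.2, -0.6, 0], [0.2, -0.6, 0]], "delta_rot": [[0, 0, 0], [0, 0, 0], [0, 0, 0]], "claw": [0, 0, 0]}}

```text
clock: 12.8
position: [0.4973, -0.2057, 0.1569]
tool_rot: [[-0.349, 0.937, 0.0], [0.937, 0.349, 0.0], [-0.0, 0.0, -1.0]]
ft_force: [-3.1, 0.5, 0.1]
width: 0.0089
gripper_force: 29.1
```

Run:
```python
from h import *
s=robot.sense();print(s["clock"],np.round(s["position"],4),np.round(s["ft_force"],1),s["width"])
p=robot.get_image("wrist");q=robot.get_image("side")
im=cv2.resize(p["pixels"][100:350,200:440,::-1],(400,416))
sd=cv2.resize(q["pixels"][80:184,280:380,::-1],(400,416),interpolation=cv2.INTER_CUBIC)
cv2.imwrite("pics/w6.png",np.hstack([im,sd]))
```

```text
12.8 [ 0.4973 -0.2057  0.1569] [-3.1  0.5  0.1] 0.00889736670479975
```

View pics/w6.png

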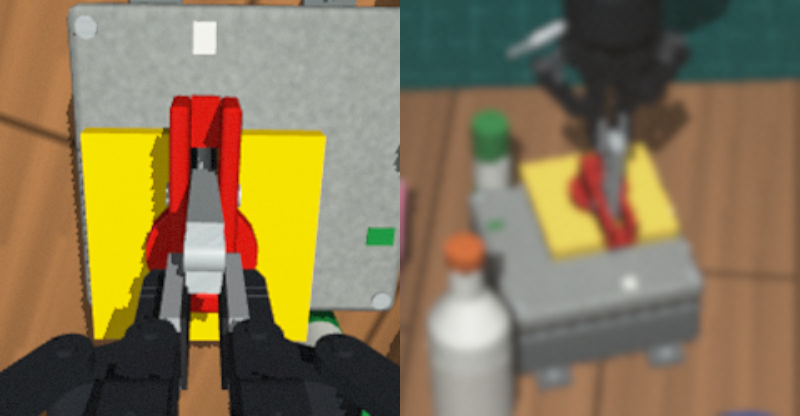

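The hasp stands up between the pads. I'll push a little further to find the stop.

>>> {"api": "carry_out", "payload": {"slide": [[0.15, -0.4, 0], [0.3, -0.8, 0], [0.3, -0.8, 0]], "delta_rot": [[0, 0, 0], [0, 0, 0], [0, 0, 0]], "claw": [0, 0, 0]}}

```text
clock: 13.2
position: [0.4999, -0.2134, 0.1564]
tool_rot: [[-0.349, 0.937, -0.0], [0.937, 0.349, 0.0], [0.0, -0.0, -1.0]]
ft_force: [-2.7, 1.0, -2.8]
width: 0.0085
gripper_force: 29.3
```

>>> {"api": "carry_out", "payload": {"slide": [[0, 0, 0], [0, 0, 0], [0, 0, 0], [0, 0, 3], [0, 0, 7], [0, -2, 10], [0, -4, 12], [0, -6, 12], [0, -6, 12]], "delta_rot": [[0, 0, 0], [0, 0, 0], [0, 0, 0], [0, 0, 0], [0, 0, 0], [0, 0, 0], [0, 0, 0], [0, 0, 0], [0, 0, 0]], "claw": [0.5, 0.5, 0.5, 0.5, 0.5, 0.5, 0.5, 0.5, 0.5]}}

```text
clock: 14.1
position: [0.4995, -0.2763, 0.2764]
tool_rot: [[-0.346, 0.938, 0.0], [0.938, 0.346, -0.001], [-0.001, 0.0, -1.0]]
ft_force: [0.2, -0.5, -0.3]
width: 0.0424
gripper_force: 0.0
```

Run:
```python
from h import *
s=robot.sense();print(s["clock"],np.round(s["position"],4))
p=robot.get_image("wrist");q=robot.get_image("side");g=robot.get_image("scene")
c=cam(p,s)
im=cv2.resize(p["pixels"][60:310,200:440,::-1],(400,416))
sd=cv2.resize(q["pixels"][80:184,280:380,::-1],(400,416),interpolation=cv2.INTER_CUBIC)
cv2.imwrite("pics/w7.png",np.hstack([im,sd]))
u=np.array([-.335,.942,0]);z=np.array([0,0,1.]);h=np.array([.507,-.2325,.112])+.036*u
for n,pp,cc in(("w",p,c),("side",q,cam(q)),("scene",g,cam(g))):
    d=robot.cut_out(pp,"hasp");print(n,[(round(x["score"],2),x["box"]) for x in d[:2]])
    for t in(1.2,1.4,1.57): print(t,proj(cc,h+.079*(np.cos(t)*u+np.sin(t)*z)).round(1),end="")
    print("hinge",proj(cc,h).round(1))
```

```text
14.1 [ 0.4995 -0.2763  0.2764]
w []
1.2 [[352.   74.7]]1.4 [[351.6  96.3]]1.57 [[351.  114.9]]hinge [[343.9 111.3]]
side [(0.51, [331.2, 113.7, 332.2, 130.4])]
1.2 [[334.7 119.5]]1.4 [[333.4 115.4]]1.57 [[332.3 112.5]]hinge [[331.8 130.6]]
scene [(0.61, [249.5, 140.2, 277.7, 170.7])]
1.2 [[272.  147.2]]1.4 [[268.  144.6]]1.57 [[264.6 142.9]]hinge [[266.1 161.3]]
```

View pics/w7.png

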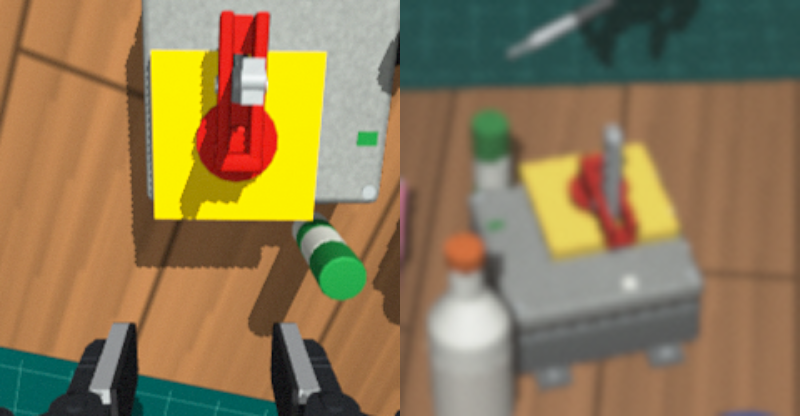

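The side crop shows the hasp upright, with its tip at pixel (333,112) where 1.57 rad predicts (332,112.5). The bottle and glue stick are untouched. Now I'll go to the starter.

>>> {"api": "carry_out", "payload": {"slide": [[0, 2, 3], [0, 6, 6], [-1, 10, 6], [-2, 14.5, 6], [-3, 19, 6], [-4, 23.5, 6], [-5, 28, 6], [-6, 32.5, 6], [-7, 37, 6], [-8, 41.5, 6], [-8, 46, 6], [-8, 49, 6]], "delta_rot": [[0, 0, -0.1], [0, 0, -0.25], [0, 0, -0.4], [0, 0, -0.55], [0, 0, -0.7], [0, 0, -0.85], [0, 0, -1.0], [0, 0, -1.15], [0, 0, -1.3], [0, 0, -1.45], [0, 0, -1.6], [0, 0, -1.75]], "claw": [1, 1, 1, 1, 1, 1, 1, 1, 1, 1, 1, 1]}}

```text
clock: 15.6
position: [0.4205, 0.1968, 0.3365]
tool_rot: [[0.936, 0.352, 0.001], [0.352, -0.936, -0.002], [-0.0, 0.002, -1.0]]
ft_force: [1.4, -0.4, -0.3]
width: 0.0854
gripper_force: 0.0
```

>>> {"api": "carry_out", "payload": {"slide": [[0, 0, 0], [0, 0, 0], [0, 0, 0]], "delta_rot": [[0, 0, 0], [0, 0, 0], [0, 0, 0]], "claw": [1, 1, 1]}}

```text
clock: 15.9
position: [0.4213, 0.1943, 0.3361]
tool_rot: [[0.934, 0.356, -0.001], [0.356, -0.934, -0.001], [-0.001, 0.001, -1.0]]
ft_force: [0.1, -0.1, -0.2]
width: 0.0854
gripper_force: 0.0
```

Run:
```python
from h import *
s=robot.sense();print(s["clock"],np.round(s["position"],4),np.round(s["tool_rot"],3).tolist(),np.round(s["joint_positions"],2))
p=robot.get_image("wrist");c=cam(p,s)
cv2.imwrite("pics/w8.png",p["pixels"][:,:,::-1])
for q in("starter","knob"):
  for d in robot.cut_out(p,q)[:3]: print(q,round(d["score"],2),d["box"],cen(d["pixels"]).round(1),onz(c,cen(d["pixels"]),.11).round(3))
```

```text
15.9 [0.4213 0.1943 0.3361] [[0.934, 0.356, -0.001], [0.356, -0.934, -0.001], [-0.001, 0.001, -1.0]] [ 0.47  0.05 -1.05  1.85  0.04  1.27 -1.8 ]
starter 0.95 [223.1, 177.3, 306.3, 286.5] [263.3 237.9] [0.303 0.237 0.11 ]
starter 0.93 [261.0, 38.3, 363.4, 157.5] [310.8  96.4] [0.5   0.239 0.11 ]
starter 0.7 [218.7, 0.0, 286.5, 14.7] [258.4   5. ] [0.567 0.324 0.11 ]
knob 0.88 [284.2, 100.5, 320.9, 134.5] [302.6 116.7] [0.474 0.24  0.11 ]
knob 0.86 [56.1, 189.7, 94.7, 224.5] [ 76.1 205.6] [0.259 0.484 0.11 ]
knob 0.67 [239.4, 256.1, 270.2, 285.4] [254.9 271.7] [0.247 0.233 0.11 ]
```

View pics/w8.png

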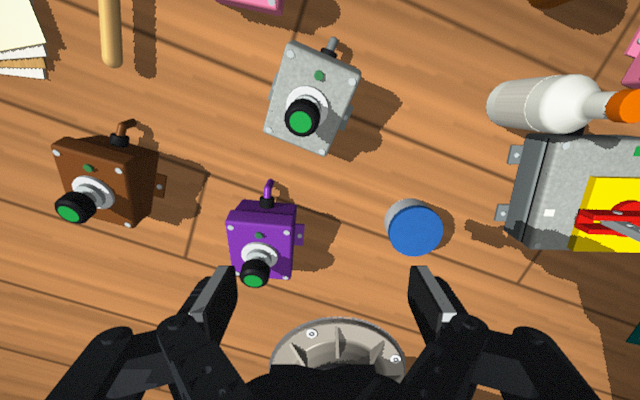

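The grey starter is at (311,97) with its green knob cap at (301,118). The brown and purple look-alikes are left of and below it, and the isolator at right has its lever still at OFF. I've used all ten picture views, so the rest is numeric. I'll fit the starter pose now.

```bash
cat >> h.py <<'E'
from scipy.optimize import minimize
n20=np.array([-np.sin(.349),0,np.cos(.349)])
def box():
    f=lambda x:.075+(x+.005)*np.tan(.349)
    return np.array([[x,y,z] for x in(-.062,.062) for y in(-.049,.049) for z in(0,f(x))])
def stw(q,X):
    c,s=np.cos(q[2]),np.sin(q[2]);return np.atleast_2d(X)@np.array([[c,s,0],[-s,c,0],[0,0,1]])+[q[0],q[1],0]
def knobpts(k=0):
    t=np.linspace(0,2*np.pi,24,False);e=np.array([np.cos(.349),0,np.sin(.349)])
    return np.array([[-.005,0,.075]+n20*(h+k)+.021*(np.cos(a)*e+np.sin(a)*np.array([0,1,0])) for h in(.024,.05) for a in t])
def model(q,c,k=0):
    m=np.zeros((400,640),np.uint8)
    for P in(box(),knobpts(k)): cv2.fillConvexPoly(m,cv2.convexHull((proj(c,stw(q,P))*16).round().astype(np.int32)),1,shift=4)
    return m>0
def pick(p,q,uv,n=6):
    r=robot.cut_out(p,q);return min(r,key=lambda d:np.hypot(*(cen(d["pixels"])-uv)))["pixels"] if r else None
def green(p,uv,R=25):
    hsv=cv2.cvtColor(p["pixels"],cv2.COLOR_RGB2HSV);m=cv2.inRange(hsv,(45,120,50),(80,255,255));n,l,st,ce=cv2.connectedComponentsWithStats(m)
    ok=[i for i in range(1,n) if np.hypot(*(ce[i]-uv))<R];i=max(ok,key=lambda i:st[i,4]);return ce[i],st[i,4]
E
python3 - <<'E'
from h import *
s=robot.sense();p=robot.get_image("wrist");g=robot.get_image("scene");d=robot.get_image("side")
V=[(cam(p,s),pick(p,"starter",(311,97)),green(p,(301,118))),(cam(g),pick(g,"starter",(354,256)),green(g,(362,236))),(cam(d),pick(d,"starter",(321,252)),green(d,(330,238)))]
print([(v[1].sum(),v[2]) for v in V])
top=np.array([-.005,0,.075])+.05*n20
def cost(q,V=V):
    J=0
    for c,m,gr in V:
        M=model(q,c);J+=1-(M&m).sum()/(M|m).sum()+.01*np.hypot(*(proj(c,stw(q,top))[0]-gr[0]))
    return J
for W in(V[:1],V):
  b=min((minimize(cost,[.496,.24,y],args=(W,),method="Nelder-Mead",options=dict(initial_simplex=[[.496,.24,y],[.506,.24,y],[.496,.25,y],[.496,.24,y+.1]])) for y in(-.3,0,.3)),key=lambda r:r.fun)
  print(b.x.round(4),b.fun,[(proj(c,stw(b.x,top))[0]-gr[0]).round(1) for c,m,gr in V],"grip",stw(b.x,top-.012*n20).round(4))
E
```

```text
[(np.int64(7764), (array([299.617866  , 121.77171216]), np.int32(403))), (np.int64(1734), (array([363.23684211, 234.21052632]), np.int32(38))), (np.int64(1933), (array([330.89473684, 236.26315789]), np.int32(19)))]
[ 0.491   0.2402 -0.0411] 0.09276771424265737 [array([ 0., -0.]), array([ 0.1, -0.3]), array([-0.1,  0.5])] grip [[0.473  0.2409 0.1107]]
[ 0.4909  0.2406 -0.0213] 0.4104683326936015 [array([-0. ,  0.1]), array([ 0.2, -0.3]), array([-0.1,  0.5])] grip [[0.4729 0.241  0.1107]]
```

>>> {"api": "carry_out", "payload": {"slide": [[2, 2, -2], [4, 4, -5], [5.2, 4.7, -8], [5.2, 4.7, -11], [5.2, 4.7, -13], [5.2, 4.7, -13], [5.2, 4.7, -13]], "delta_rot": [[0, 0, -0.13], [0, 0, -0.26], [0, 0, -0.39], [0, 0, -0.39], [0, 0, -0.39], [0, 0, -0.39], [0, 0, -0.39]], "claw": [1, 1, 1, 1, 1, 1, 1]}}

```text
clock: 17.05
position: [0.4735, 0.2421, 0.2069]
tool_rot: [[1.0, -0.026, -0.001], [-0.026, -1.0, -0.0], [-0.001, 0.0, -1.0]]
ft_force: [0.3, 0.9, 0.4]
width: 0.0854
gripper_force: 0.0
```

Run:
```python
from h import *
s=robot.sense();print(s["clock"],np.round(s["position"],4),np.round(s["tool_rot"],3).tolist(),np.round(s["joint_positions"],2))
p=robot.get_image("wrist");c=cam(p,s);q=[.491,.2404,-.03]
top=stw(q,np.array([-.005,0,.075])+.05*n20)[0];uv=proj(c,top)[0];gr=green(p,uv,40);print(uv,gr,onz(c,gr[0],top[2]),top)
m=pick(p,"starter",uv)
if m is not None:
  for y in(-.1,-.06,-.03,0,.05): M=model([.491,.2404,y],c);print(y,(M&m).sum()/(M|m).sum())
```

```text
17.05 [0.4735 0.2421 0.2069] [[1.0, -0.026, -0.001], [-0.026, -1.0, -0.0], [-0.001, 0.0, -1.0]] [ 0.22  0.35 -0.97  1.89  0.33  1.07 -2.49]
[324.55673513 212.01322383] (array([324.78219396, 212.19077901]), np.int32(629)) [0.46874684 0.24087607 0.12198576] [0.46891203 0.24106284 0.12198576]
-0.1 0.8833084947839046
-0.06 0.9051639653222767
-0.03 0.9071768168440117
0 0.9060402684563759
0.05 0.890343331588002
```

>>> {"api": "carry_out", "payload": {"slide": [[0, 0, -3], [0, 0, -6], [0, 0, -9], [0, -0.1, -11], [0, -0.1, -12.2], [0, -0.1, -12.2], [0, -0.1, -12.2]], "delta_rot": [[0, 0, 0], [0, 0, 0], [0, 0, 0], [0, 0, 0], [0, 0, 0], [0, 0, 0], [0, 0, 0]], "claw": [0.9, 0.8, 0.8, 0.8, 0.8, 0.8, 0.8]}}

```text
clock: 17.85
position: [0.4741, 0.2413, 0.0855]
tool_rot: [[1.0, -0.026, 0.0], [-0.026, -1.0, -0.0], [0.0, 0.0, -1.0]]
ft_force: [0.2, 0.2, 0.5]
width: 0.0686
gripper_force: 0.0
```

>>> {"api": "carry_out", "payload": {"slide": [[0, 0, 0], [0, 0, 0], [0, 0, 0], [0, 0, 0], [0, 0, 0]], "delta_rot": [[0, 0, 0], [0, 0, 0], [0, 0, 0], [0, 0, 0], [0, 0, 0]], "claw": [0.3, 0.3, 0.3, 0.3, 0.3], "force": 40}}

```text
clock: 18.35
position: [0.4741, 0.24, 0.0855]
tool_rot: [[1.0, -0.027, 0.0], [-0.027, -1.0, -0.002], [0.001, 0.002, -1.0]]
ft_force: [-3.1, -8.3, 15.9]
width: 0.0403
gripper_force: 38.4
```

>>> {"api": "carry_out", "payload": {"slide": [[-0.1, 0, 0.3], [-0.2, 0, 0.6], [-0.35, 0, 0.95], [-0.5, 0, 1.3], [-0.6, 0, 1.65], [-0.7, 0, 1.9], [-0.75, 0, 2.1], [-0.75, 0, 2.1], [-0.75, 0, 2.1]], "delta_rot": [[0, 0, 0], [0, 0, 0], [0, 0, 0], [0, 0, 0], [0, 0, 0], [0, 0, 0], [0, 0, 0], [0, 0, 0], [0, 0, 0]], "claw": [0.3, 0.3, 0.3, 0.3, 0.3, 0.3, 0.3, 0.3, 0.3]}}

```text
clock: 19.25
position: [0.4668, 0.2398, 0.105]
tool_rot: [[1.0, -0.028, -0.0], [-0.028, -1.0, -0.001], [-0.0, 0.001, -1.0]]
ft_force: [10.2, 0.1, -20.6]
width: 0.0402
gripper_force: 48.1
```

```bash
cat > chk.py <<'E'
from h import *
s=robot.sense();print(s["clock"],s["width"],s["gripper_force"],np.round(s["position"],4),np.round(s["ft_force"],1))
b=np.array([-.005,0,.075])
P=[(n,robot.get_image(n)) for n in("scene","side","wrist")]
for n,p in P:
    c=cam(p,s)
    try:
        e=[proj(c,stw([.491,.2404,-.03],b+n20*(.05+k)))[0] for k in(0,.02)];g=green(p,(e[0]+e[1])/2,18)
        print(n,"green",g[0].round(1),g[1],"in/out predicted",e[0].round(1),e[1].round(1))
    except Exception as x: print(n,"no green",x)
E
python3 chk.py
```

```text
19.25 0.0402157214133608 48.10399411479011 [0.4668 0.2398 0.105 ] [ 10.2   0.1 -20.6]
scene green [364.8 228.2] 24 in/out predicted [363.4 233.9] [365.8 228.6]
side no green max() iterable argument is empty
wrist green [322.3 303.7] 1493 in/out predicted [321.2 268.8] [321.  302.7]
```

The knob is out at its stop: the green cap is at wrist row 303.7 against 302.7 predicted. Next I'll hold briefly, then push it back in.

>>> {"api": "carry_out", "payload": {"slide": [[0, 0, 0], [0, 0, 0], [0.1, 0, -0.3], [0.2, 0, -0.7], [0.35, 0, -1.05], [0.5, 0, -1.4], [0.65, 0, -1.8], [0.75, 0, -2.1], [0.8, 0, -2.3], [0.85, 0, -2.4], [0.85, 0, -2.4], [0.85, 0, -2.4]], "delta_rot": [[0, 0, 0], [0, 0, 0], [0, 0, 0], [0, 0, 0], [0, 0, 0], [0, 0, 0], [0, 0, 0], [0, 0, 0], [0, 0, 0], [0, 0, 0], [0, 0, 0], [0, 0, 0]], "claw": [0.3, 0.3, 0.3, 0.3, 0.3, 0.3, 0.3, 0.3, 0.3, 0.3, 0.3, 0.3]}}

```text
clock: 20.6
position: [0.4749, 0.2399, 0.0839]
tool_rot: [[1.0, -0.027, 0.001], [-0.027, -1.0, -0.004], [0.001, 0.004, -1.0]]
ft_force: [-14.5, -16.4, 51.6]
width: 0.0404
gripper_force: 56.7
```

```bash
python3 chk.py
```

```text
20.6 0.04044447445458435 56.7073759494815 [0.4749 0.2399 0.0839] [-14.5 -16.4  51.6]
scene green [361.9 233.9] 21 in/out predicted [363.4 233.9] [365.8 228.6]
side no green max() iterable argument is empty
wrist no green max() iterable argument is empty
```

It's fully in and pressing, so I'll ease off, release and retreat.

>>> {"api": "carry_out", "payload": {"slide": [[-0.1, 0, 0.3], [-0.1, 0, 0.3], [-0.1, 0, 0.3], [-0.1, 0, 0.3], [-0.1, 0, 0.3], [-0.1, 0, 3], [-0.1, 0, 7], [-0.1, 0, 11], [-0.1, 0, 14], [-0.1, 0, 14], [-0.1, 0, 14]], "delta_rot": [[0, 0, 0], [0, 0, 0], [0, 0, 0], [0, 0, 0], [0, 0, 0], [0, 0, 0], [0, 0, 0], [0, 0, 0], [0, 0, 0], [0, 0, 0], [0, 0, 0]], "claw": [0.3, 0.9, 0.9, 0.9, 0.9, 0.9, 0.9, 0.9, 0.9, 0.9, 0.9]}}

```text
clock: 21.85
position: [0.4736, 0.2407, 0.2215]
tool_rot: [[1.0, -0.027, 0.0], [-0.027, -1.0, -0.001], [0.0, 0.001, -1.0]]
ft_force: [0.3, -0.1, -0.9]
width: 0.0769
gripper_force: 0.0
```

```bash
python3 chk.py
python3 - <<'E'
from h import *
a=robot.get_image("scene");b=robot.get_image("side")
for q in["hasp","handle","starch","jar","gluestick","tin"]:
    print(q,[[(round(d["score"],2),np.round(d["box"]).tolist()) for d in robot.cut_out(p,q)[:1]] for p in(a,b)])
E
```

```text
21.85 0.07688456729204411 0.0 [0.4736 0.2407 0.2215] [ 0.3 -0.1 -0.9]
scene green [363.3 234.2] 39 in/out predicted [363.4 233.9] [365.8 228.6]
side green [330.9 236.2] 20 in/out predicted [330.8 236.8] [333.4 233.1]
wrist green [322.8 206.3] 575 in/out predicted [322.9 206.6] [322.9 221.7]
hasp [[(0.47, [261.0, 145.0, 267.0, 163.0])], []]
handle [[(0.69, [250.0, 144.0, 276.0, 170.0])], []]
starch [[(0.97, [259.0, 176.0, 282.0, 238.0])], [(0.56, [287.0, 134.0, 306.0, 193.0])]]
jar [[(0.66, [220.0, 231.0, 247.0, 263.0])], [(0.88, [239.0, 164.0, 262.0, 196.0])]]
gluestick [[(0.7, [218.0, 158.0, 229.0, 186.0])], [(0.73, [324.0, 232.0, 336.0, 248.0])]]
tin [[(0.91, [324.0, 183.0, 352.0, 212.0])], [(0.69, [352.0, 183.0, 378.0, 215.0])]]
```

The knob reads in on all three cameras, the hasp is upright and the bystanders haven't moved, so I'm handing in.

```bash
python3 -c "
from bench import robot
print(robot.hand_in())"
```

```text
the job is handed in; nothing more can be done
None
```

The job is handed in at about 22 s of the 62 s allowed: isolator at OFF, hasp standing up, knob pulled to its stop and pushed fully back in, and bottle, jar, glue stick and tin where they were by the last images; the hand-in returned no verdict.

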